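# Hold a metal sample ready over its tube

## Task

First press the cap of the narrow tube that was left open fully shut, then flip the cap of the wide tube open until it stands at least about upright. Then take the upright piece of metal rod out of the blue bin, carry it over everything in between, and finish while still holding it in the gripper: upright, centred and at rest about a centimetre above the wide tube's mouth, without touching the tube, so that the lot can be checked before it goes in. Leave the third tube shut and the other things where they are.

Things in the scene. Friction and masses are not known exactly. Their poses are not given: they have to be found in the camera images.
- sample: the sample: the only piece of metal rod that stands upright in the blue bin, a rough round bar of diameter 28 and length 80, about 140 to 280 g, loose. Origin: centre of its lower end; z along the bar, up at the start. It may be gripped across its diameter anywhere.
- bin: open blue plastic bin, fixed, outside 300 (x) x 220 (y) x 70 high, walls and floor 5 thick, rims 7 wider all round. Origin: centre of its underside; x points away from the robot. A heap of lumps up to about 60 high fills the third furthest from the robot; the sample stands in the nearer half, 40 or more clear of the heap.
- rack: aluminium rack, fixed, 85 (x) x 250 (y), 64 high, with three upright tubes 75 apart in a row along its y; which tube stands in which place varies. Origin: centre of its underside; yaw shared by the tubes.
- wide_tube: the wide tube, the only thick one of the three, empty, its cap shut at the start. Outer diameter 52, inner diameter 45, mouth 100 above the table, fixed in the rack. Origin: on the tube's axis at table height; its x axis points from the robot-side (tab side) to the hinge side, y along the rack, z up.
- wide_mouth (a point): centre of this tube's mouth, in the plane of its rim; axes as the tube.
- wide_hinge (a point): point on this cap's hinge line, at rim height, 30 from the tube axis towards +x of the tube; axes as the tube; the hinge line runs along the tube's y.
- wide_tab (a point): centre of the cap's thumb tab: a strip 26 long, 10 wide (along the tube's y), 6 thick, sticking out on the side away from the hinge; when shut it is level, points to the robot, free space below. 69 from the hinge line (3 above it when shut), moves in an arc about it; can be pinched from above across its width at any cap angle. The cap is a white disc 6 thick, diameter 54.
- wide_cap (a joint): cap of the wide tube; starts shut (0 to 0.06). Cap joint, rad: 0 = shut flat on the mouth, 2.0 = limit, leaning back past upright (1.57 = cap upright). Stiff enough to stay at any angle (friction about 0.03 N m, so about 0.5 to 1 N at the tab).
- unshut_tube: the narrow tube that was left open, already filled with a piece of rod that stays below the rim. Outer diameter 34, inner diameter 27, mouth 100 above the table, fixed in the rack. Origin: on the tube's axis at table height; its x axis points from the robot-side (tab side) to the hinge side, y along the rack, z up.
- unshut_hinge (a point): point on this cap's hinge line, at rim height, 21 from the tube axis towards +x of the tube; axes as the tube; the hinge line runs along the tube's y.
- unshut_tab (a point): centre of the cap's thumb tab: a strip 26 long, 10 wide (along the tube's y), 6 thick, sticking out on the side away from the hinge; when shut it is level, points to the robot, free space below. 51 from the hinge line (3 above it when shut), moves in an arc about it; can be pinched from above across its width at any cap angle. The cap is a white disc 6 thick, diameter 36.
- unshut_cap (a joint): cap of the narrow tube left open; starts open, 1.2 to 1.9. Cap joint, rad: 0 = shut flat on the mouth, 2.0 = limit, leaning back past upright (1.57 = cap upright). Stiff enough to stay at any angle (friction about 0.03 N m, so about 0.5 to 1 N at the tab).
- shut_tube: the other narrow tube, filled, cap shut; to be left alone. Outer diameter 34, inner diameter 27, mouth 100 above the table, fixed in the rack. Origin: on the tube's axis at table height; its x axis points from the robot-side (tab side) to the hinge side, y along the rack, z up.
- shut_tab (a point): centre of the cap's thumb tab: a strip 26 long, 10 wide (along the tube's y), 6 thick, sticking out on the side away from the hinge; when shut it is level, points to the robot, free space below. 51 from the hinge line (3 above it when shut), moves in an arc about it; can be pinched from above across its width at any cap angle. The cap is a white disc 6 thick, diameter 36.
- shut_cap (a joint): cap of the other narrow tube; starts shut (0), to be left shut. Cap joint, rad: 0 = shut flat on the mouth, 2.0 = limit, leaning back past upright (1.57 = cap upright). Stiff enough to stay at any angle (friction about 0.03 N m, so about 0.5 to 1 N at the tab).
- bottle: brown bottle with black screw cap, diameter 54, height 150, standing between the bin and the rack; a bystander. Origin: centre of its underside.
- jar: white jar with grey lid, diameter 52, height 85, standing between the bin and the rack further from the robot; a bystander. Origin: centre of its underside.
- brush: small hand brush, 170 long, lying flat between the robot and the rack; a bystander. Origin: underside, near its middle.
- weight: brass calibration weight with a knob, diameter 34, height 52, standing beyond the rack; a bystander. Origin: centre of its underside.
- gauge: steel slide gauge, about 190 x 60 x 12, lying flat on the table nearest the robot; a bystander. Origin: underside, middle of its beam.
- lump0: rough piece of metal rod lying in the bin near its robot-side end wall, 50 long, 28 thick; a bystander. Origin: centre of its underside.
- lump1: rough piece of metal rod lying in the bin along a side wall, 45 long, 28 thick; a bystander. Origin: centre of its underside.
Not all that is in view belongs to the job. What is shaped like the sample but turquoise is not meant.

How it is judged (in metres and radians):
On the way, in this order (a step that is already met when the one before it is completed fails the run):
1. the narrow tube left open is fully shut (value of joint unshut_cap below 0.07 rad), for 0.2 s.
2. the wide tube's cap is open, about upright or beyond (value of joint wide_cap above 1.3 rad), for 0.2 s.
3. the sample is lifted clear above the bin's walls in the gripper (height (world z) of sample above 0.085 m and contact force between sample and the fingers above 1 N), for 0.2 s.
At the end, for the whole second after the job is handed in: The sample is held in the fingers at rest, upright within 8 degrees, its lower end 3 to 22 mm above the wide tube's rim and within 8 mm of its centre, touching no tube, cap or rack; the wide cap stands open (over 1.3 rad), both narrow caps are shut (under 0.07 rad) (horizontal distance between sample and wide_mouth below 0.008 m and z of sample in the frame of wide_mouth between 0.003 and 0.022 m and angle between sample's own z axis and vertical below 0.14 rad and linear speed of sample below 0.02 m/s and contact force between sample and the fingers above 1 N and contact force between sample and wide_tube below 0.05 N and contact force between sample and unshut_tube below 0.05 N and contact force between sample and shut_tube below 0.05 N and contact force between sample and rack below 0.05 N and value of joint wide_cap above 1.3 rad and value of joint each of unshut_cap, shut_cap below 0.07 rad); the arm keeps its last pose, push and grip.
It fails at once if the third tube's cap is opened (value of joint shut_cap above 0.3 rad).
It fails at once if a bystander is pushed or knocked over (moved more than 40 mm) (distance of any of bottle, jar, brush, weight, gauge, lump0, lump1 from where it was at the start of the episode above 0.04 m).
It also fails if it takes over 72 s, if anything falls off the work surface, if the arm or the gripper's body presses on something with over 40 N, if the wrist force passes 120 N, or if a joint passes its speed limit or range.

## Robot

A 6-joint arm with a two-finger parallel gripper is mounted at the origin on the work surface. World frame = base frame: x ahead of the robot, y to its left, z up, the work surface at z = 0. Lengths are in mm, angles in rad, forces in N, time in s.
With the tool pointing down it reaches from about 350 to 975 mm from the base axis. Payload 7.1 kg.
Tool frame: the origin (TCP) lies on the front face of the gripper's body, between the roots of the fingers; the fingertips stand 80 mm ahead of it and the grasp point (between the pads) lies 61 mm ahead of it (env.tips_ahead is the distance from the TCP to the fingertips, in mm); z points along the fingers, y is the line along which they close (so a half turn about z gives the same grasp; the last joint's range is limited). The gripper opens to 88 mm and grips with 3 to 60 N. Pads are 20 mm wide; open, the fingers measure 115 mm over their backs; the gripper's body (75 mm by 178 mm) begins 61 mm behind the grasp point.
Start: joints at [1.31, 0.423, 1.63, -0, 1.089, -0.019], TCP at [149.625, 606.809, 302.675] pointing down, gripper open.
Joint ranges: [-3, 3], [-0.9, 2.11], [0.09, 2.58], [-1.31, 4.45], [0.11, 2.69], [-2.54, 2.54]. Speed limits (rad/s): [2.39, 2.39, 3.01, 3.14, 3.14, 3.14].

## Interface

Orientations are given as a unit quaternion [x, y, z, w].
In Python, from station import env, set_gripper, viewer, workorder gives the robot as it stands. Calls block until the motion is done:
- env.reach(position, orientation): joint-space move of the TCP to a pose.
- env.move_l(position, rot=None, rate=150, f_stop=None): straight line of the TCP; rot=None keeps the orientation; rate is the mean speed in mm/s. With f_stop (N) it stops when the force on the tool has changed by that much, and returns True; else False.
- env.move_joints(angles): joint-space move.
- set_gripper(opening): finger opening in mm; the grip force is fixed at half the most; returns when the fingers have stopped.
- env.hold(seconds).
- env.ik(position, orientation): joint angles nearest the present ones, or None.
- env.read_state(): the state.
- viewer.camera(name): name is "scene" or "top"; returns the picture (400x640x3 uint8, blue, green, red); there is no depth.
- viewer.camera_params(name): a dict with "fx", "fy", "cx", "cy" (pixels), "dist" ([k1, k2, p1, p2, k3] as OpenCV has them; the pictures are not rectified), "pose" (4x4, takes a point from camera to world coordinates). Camera axes: x right, y up, looking along -z (the intrinsics and any distortion apply to the point x, -y, -z); pixel columns grow to the right and rows downward; lengths in mm; the calibration is good to about 2 mm. A picture is of the moment at which its call begins. camera_params takes no time and is no camera call.
A pose or a line that the arm cannot do raises env.IKError and nothing moves.
- workorder.sign_off(): hands the job in; it is judged then, once.
The state is a dict: "time_s": time; "qpos": joint angles; "dq": joint speeds; "tau": joint torques, N m; "tool_pos": TCP position; "orientation": TCP orientation; "force": force on the tool from outside, world axes, zero at the start; "wrist_torque": the same for the moment, N m; "width": finger opening in mm; "grip_force": force on a finger pad.
Only numpy, scipy, OpenCV 4.12 (cv2) and the standard library are available. Lean on these libraries where they do the work, as an engineer would, in place of code of your own. Each camera call takes 0.05 s, during which the arm holds its last target. There are 200 camera calls.

## Working session

There is one attempt and no reset: what is moved stays moved. The work goes in short steps, each a Python script; the robot and the scene stay as the last script left them, time stands still between calls to the robot, and variables do not carry over. Pictures are saved under pics/ and viewed, at most 10 in all, crops included, and the job is handed in when it is done.

```bash
mkdir -p pics; ls
cat > h.py <<'E'
import numpy as np, cv2
from station import env,set_gripper,viewer,workorder
def snap(cam,name,crop=None,scale=1):
    im=viewer.camera(cam)
    cv2.imwrite(f'pics/{name}_full.png',im)
    if crop: x0,y0,x1,y1=crop; im=im[y0:y1,x0:x1]
    if scale!=1: im=cv2.resize(im,None,fx=scale,fy=scale,interpolation=cv2.INTER_CUBIC)
    cv2.imwrite(f'pics/{name}.png',im)
def K(p): return np.array([[p['fx'],0,p['cx']],[0,p['fy'],p['cy']],[0,0,1.]])
def w(cam,uv,z):
    """pixels -> world points at height z"""
    p=viewer.camera_params(cam); T=np.array(p['pose'])
    n=cv2.undistortPoints(np.float64(uv).reshape(-1,1,2),K(p),np.float64(p['dist'])).reshape(-1,2)
    d=np.c_[n[:,0],-n[:,1],-np.ones(len(n))]@T[:3,:3].T
    return T[:3,3]+d*((z-T[2,3])/d[:,2])[:,None]
def px(cam,P):
    p=viewer.camera_params(cam); T=np.array(p['pose'])
    c=(np.float64(P).reshape(-1,3)-T[:3,3])@T[:3,:3]
    return cv2.projectPoints(c*[1,-1,-1],np.zeros(3),np.zeros(3),K(p),np.float64(p['dist']))[0].reshape(-1,2)
E
python3 - <<'E'
from h import *
a=viewer.camera('scene');b=viewer.camera('top')
cv2.imwrite('pics/s0.png',a);cv2.imwrite('pics/t0.png',b)
for c in('scene','top'):print(np.round(viewer.camera_params(c)['pose'],3).tolist(),viewer.camera_params(c)['fx'])
s=env.read_state();print(s['orientation'],s['width'],s['time_s'])
E
```

```text
pics
[[0.826, -0.296, 0.48, 953.46], [0.564, 0.438, -0.7, -637.923], [-0.003, 0.849, 0.529, 579.906], [0.0, 0.0, 0.0, 1.0]] 374.21942950378684
[[-0.015, 0.996, -0.086, 439.763], [-1.0, -0.016, -0.011, -11.049], [-0.012, 0.086, 0.996, 1083.169], [0.0, 0.0, 0.0, 1.0]] 363.56523137876286
[ 1.20613238e-01  9.92699343e-01 -6.69376748e-04 -1.12107202e-04] 87.9816469833736 0.1
```

View pics/s0.png

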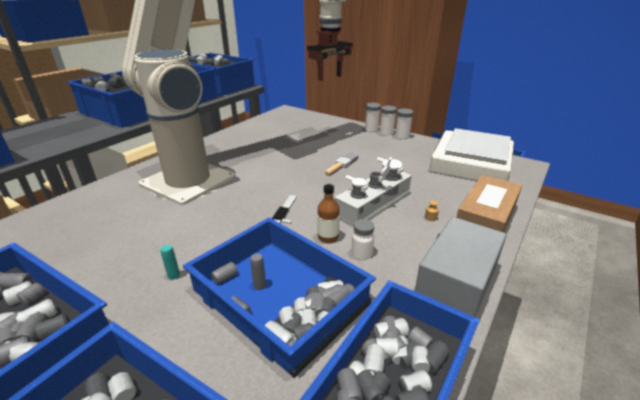

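View pics/t0.png

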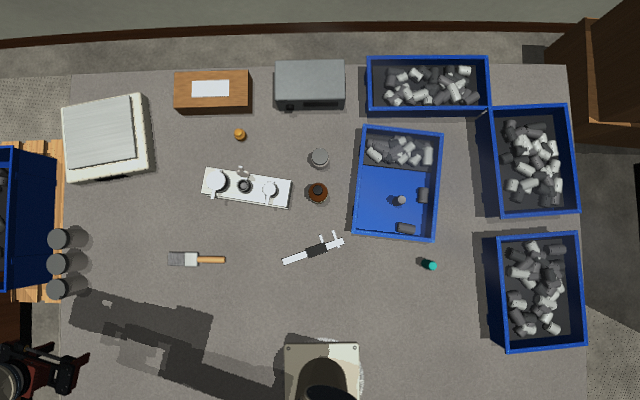

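The rack is at about (247,187) in the top view, with tubes near (217,181), (244,185) and (269,189). The bin is at (397,183), and its only upright rod is at about (401,200) top, (258,271) scene. The other candidates don't fit: the rods at (407,229) and (423,194) are lying down, and the turquoise one at (430,265) stands outside the bin. I'll confirm in enlarged crops.

Run:
```python
import cv2,numpy as np
t=cv2.imread('pics/t0.png');s=cv2.imread('pics/s0.png')
r=lambda i,f:cv2.resize(i,None,fx=f,fy=f,interpolation=cv2.INTER_CUBIC)
a=r(t[155:215,195:300],7); cv2.imwrite('pics/c1.png',a)
cv2.imwrite('pics/c2.png',r(s[150:225,325:420],8))
b=np.hstack([r(t[175:245,350:445],4),r(s[240:310,205:300],4)]); cv2.imwrite('pics/c3.png',b)
```

```text
(no output)
```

View pics/c1.png

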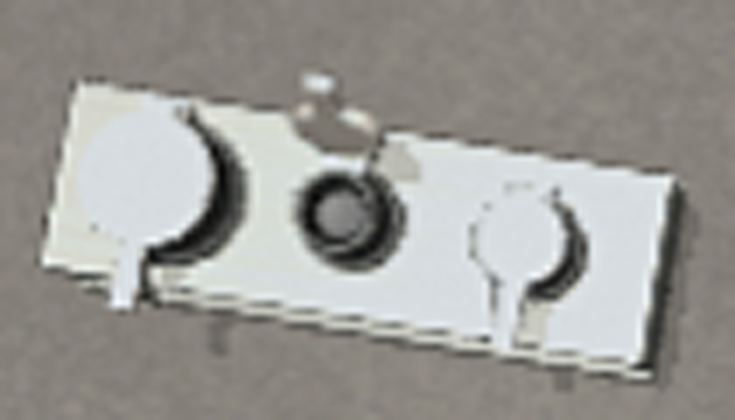

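View pics/c2.png

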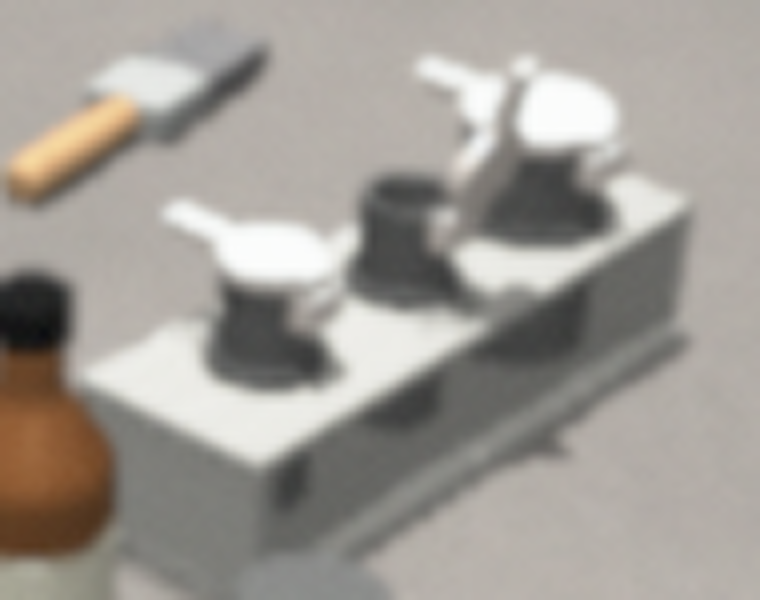

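View pics/c3.png

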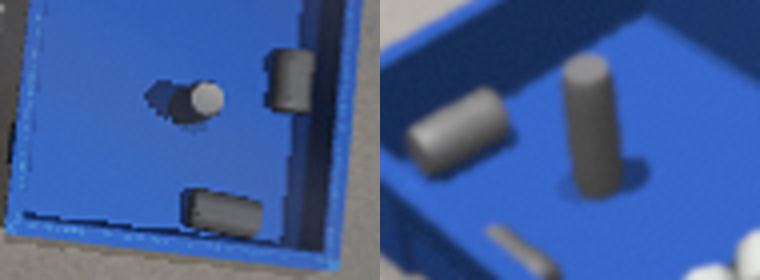

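The crops show the wide tube on the left, its shut cap at about (215.5,180.5) with the tab towards the robot. The middle narrow tube is open, mouth at (244.7,186), with its cap standing past the rim and the tab tip near (240,167). The shut narrow tube is on the right at (269,189). The sample is confirmed: the only upright rod in the bin, top face at (401,199) top and (256,257) scene.

Run:
```python
from h import *
f=lambda X,Y,s,x0,y0:((X+.5)/s-.5+x0,(Y+.5)/s-.5+y0)
c1=lambda X,Y:f(X,Y,7,195,155); c2=lambda X,Y:f(X,Y,8,325,150)
wt=w('top',[c1(145,180),c1(519,240)],106)
ws=w('scene',[c2(568,111),c2(273,252)],106)
print('wide,shut top',wt.round(1)[:,:2].tolist(),'scene',ws.round(1)[:,:2].tolist(),np.linalg.norm(wt[0]-wt[1]))
print('mouth top',w('top',[c1(350,220)],100).round(1)[0], 'scene',w('scene',[c2(411,192)],100).round(1)[0])
tt=w('top',[c1(123,305),c1(507,347)],106);print('tab ends',tt.round(1).tolist())
ts=w('scene',[c2(425,66),c2(175,212)],106);print(ts.round(1).tolist())
e=w('top',[c1(80,82),c1(675,178),c1(45,265),c1(645,368)],64);print('rack',e.round(1).tolist())
print('yaws',[np.arctan2(-(b-a)[0],(b-a)[1])+0 for a,b in((e[1],e[0]),(e[3],e[2]),(wt[1],wt[0]))], 'rack c',e.mean(0))
# sample
print('sample',w('top',[f(206,98,4,350,175)],85).round(1),w('scene',[f(206,68,4,205,240)],85).round(1), 'base',w('scene',[f(218,185,4,205,240)],5).round(1))
# lumps
print('lumps',w('top',[f(292,80,4,350,175),f(225,212,4,350,175)],33).round(1).tolist())
# bin corners outer rim top (rim z70)
print('bin',w('top',[(364,125),(442,132),(352,233),(433,241)],70).round(1).tolist())
# open tab prediction
c=(wt+wt[::-1])[0]/2; 
yaw=np.arctan2(-(wt[0]-wt[1])[0],(wt[0]-wt[1])[1]); ux=np.array([np.cos(yaw),np.sin(yaw),0])
for q in(1.2,1.4,1.6,1.8,1.9):
    h=np.array([c[0],c[1],100])+21*ux
    P=h+ux*(-51*np.cos(q)+3*np.sin(q)-0)+np.array([0,0,51*np.sin(q)+3*np.cos(q)])
    a=(px('top',P)[0]-[195,155])*7; b=(px('scene',P)[0]-[325,150])*8
    print(q,a.round(),b.round())
print('bottle/jar', w('top',[(317,192)],150)[0],w('top',[(320,157)],85)[0])
```

```text
wide,shut top [[576.4, 281.7], [550.2, 134.8]] scene [[587.5, 284.6], [551.3, 133.6]] 149.13302895676216
mouth top [559.9 202.1 100. ] scene [564.6 207.7 100. ]
tab ends [[527.5, 289.8, 106.0], [508.7, 139.6, 106.0]]
[[528.0, 289.8, 106.0], [510.3, 139.7, 106.0]]
rack [[623.2, 321.7, 64.0], [579.1, 77.7, 64.0], [548.1, 335.2, 64.0], [502.4, 90.5, 64.0]]
yaws [np.float64(-0.17888557129673202), np.float64(-0.18485497797174916), np.float64(-0.17619222682520083)] rack c [563.19920125 206.28516906  64.        ]
sample [[ 518.  -227.2   85. ]] [[ 517.  -227.3   85. ]] base [[ 517.1 -228.7    5. ]]
lumps [[534.2, -301.8, 33.0], [439.5, -249.5, 33.0]]
bin [[733.0, -132.4, 70.0], [709.7, -355.3, 70.0], [427.2, -90.8, 70.0], [401.0, -315.7, 70.0]]
1.2 [305. 179.] [429.  63.]
1.4 [309. 152.] [454.  66.]
1.6 [313. 125.] [479.  75.]
1.8 [319. 100.] [503.  90.]
1.9 [323.  88.] [515.  99.]
bottle/jar [534.95882552   3.33901507 150.        ] [639.41529027  -5.48012992  85.        ]
```

The rack yaw is about −0.18, with tubes at wide (578,281), middle (564.5,207) and shut (551,133). First I'll sweep the open cap over from behind with closed fingers, then press it down.

```bash
cat >> h.py <<'E'
yaw=-0.18
ux=np.array([np.cos(yaw),np.sin(yaw),0]); ez=np.array([0,0,1.])
Q=[-np.sin(yaw/2),np.cos(yaw/2),0,0]
MID=np.array([564.5,207,0]); WID=np.array([578,281,0])
def tip(p): return np.asarray(p,float)+80*ez   # fingertip point -> TCP
def st(*k):
    s=env.read_state(); print(round(s['time_s'],1),np.round(s['tool_pos'],1),np.round(s['force'],1),round(s['width'],1),round(s['grip_force'],1))
E
python3 - <<'E'
from h import *
h=MID+21*ux
env.reach(tip(h+45*ux+190*ez),Q)
set_gripper(0)
env.move_l(tip(h+45*ux+132*ez));st()
print(env.move_l(tip(h-15*ux+132*ez),rate=100,f_stop=15));st()
env.move_l(tip(h-15*ux+172*ez))
env.move_l(tip(h-47*ux+172*ez))
print(env.move_l(tip(h-47*ux+103*ez),rate=60,f_stop=12));st()
env.move_l(tip(h-47*ux+200*ez))
env.move_l(tip(h-160*ux+200*ez))
snap('scene','s1',(325,150,420,225),8)
E
```

```text
4.2 [629.6 195.2 212.1] [0.1 0.8 0.2] 0.5 0.0
False
5.0 [570.8 206.1 212.4] [0.5 0.9 0.5] 0.5 0.0
True
6.8 [538.6 211.6 185.9] [-2.3 -0.6 10.1] 0.2 5.2
```

View pics/s1.png

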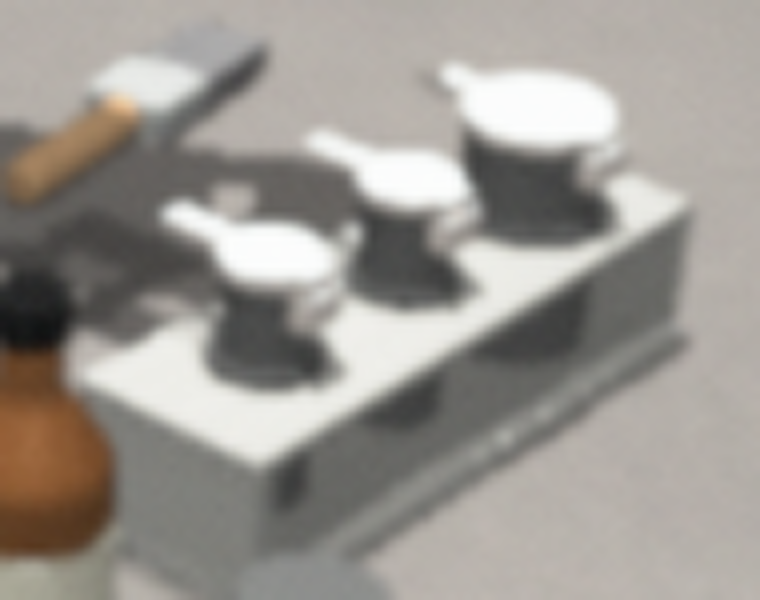

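The middle cap is shut: its disc is level like the right-hand one, and the tip stopped at 105.9 mm. The wide cap is now unobstructed, with its disc at about (540,105) and tab end at (445,72) in the crop. I'll refine its position with these and then open it.

Run:
```python
from h import *
snap('top','t2')
c=lambda X,Y:((X+.5)/8-.5+325,(Y+.5)/8-.5+150)
A=w('scene',[c(539,104),c(447,72),c(411,178),c(310,138),c(273,250),c(175,212)],106)
print(A.round(1).tolist())
# predicted outlines from model
for C,r,n in((WID,27,'w'),(MID,18,'m')):
    th=np.linspace(0,2*np.pi,73); P=C+np.c_[r*np.cos(th),r*np.sin(th),106+0*th]
    a=(px('scene',P)-[325,150]+.5)*8-.5; print(n,a.min(0).round(),a.max(0).round())
    b=(px('top',P)-[195,155]+.5)*7-.5; print(n,b.min(0).round(),b.max(0).round())
```

```text
[[576.4, 284.0, 106.0], [537.0, 289.7, 106.0], [564.7, 206.4, 106.0], [521.3, 214.0, 106.0], [550.6, 134.8, 106.0], [510.3, 139.7, 106.0]]
w [463.  76.] [616. 142.]
w [ 79. 107.] [215. 245.]
m [359. 153.] [464. 202.]
m [288. 161.] [380. 253.]
```

The model outline matches the images within about 2 mm. Next I'll pinch the wide tab with the fingertips and follow the arc.

Run:
```python
from h import *
W=np.array([577.5,281.5,0]); h=W+30*ux
P=lambda q,d=-8: tip(h+ux*(-69*np.cos(q)+3*np.sin(q))+ez*(100+69*np.sin(q)+3*np.cos(q)+d))
env.move_l(P(0,60)); set_gripper(34)
env.move_l(P(0),f_stop=10);st()
set_gripper(0);st()
for q in np.arange(0.2,1.75,0.2): env.move_l(P(q),rate=60)
st()
env.move_l(P(1.7),rate=60);st()
set_gripper(34)
env.move_l(P(1.7,50)); st()
env.move_l(tip(W-150*ux+230*ez))
snap('scene','s3',(325,140,420,215),8)
```

```text
10.9 [539.4 288.6 175.2] [ 0.9 -0.5  0.2] 34.0 0.0
11.4 [539.3 288.2 175.4] [ 0.6 -2.7  2.9] 9.7 30.3
14.5 [611.8 275.2 240.9] [-3.1 -4.6 -5.8] 9.2 30.0
14.7 [618.5 274.  240.2] [-3.7 -3.8 -4.5] 9.3 30.0
15.9 [618.5 273.9 297.8] [-0.7  0.2 -0.4] 34.1 0.0
```

View pics/s3.png

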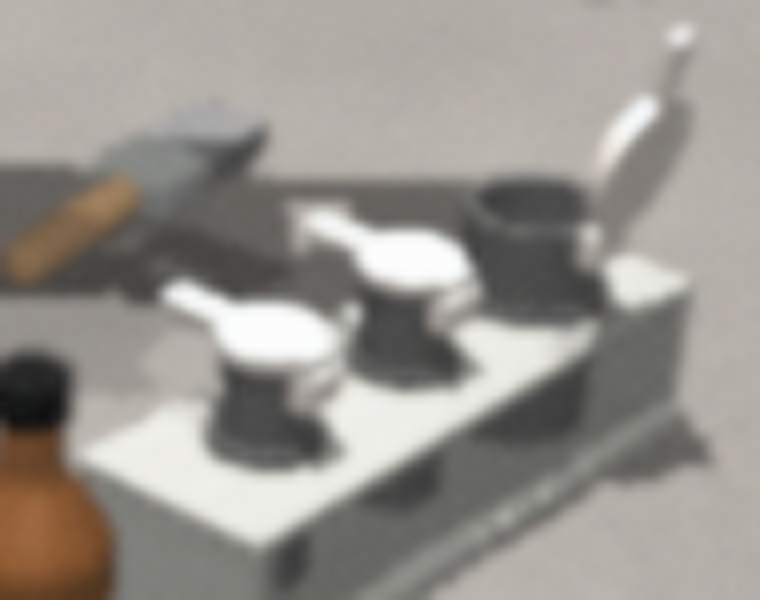

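The wide cap now leans back past upright at about 1.7 rad, and its open mouth is centred near (528,203) in the crop. Next is the sample.

Run:
```python
from h import *
S=np.array([517.3,-227.5,0])
env.reach(tip(S+200*ez),Q); set_gripper(62)
env.move_l(tip(S+100*ez))
print(env.move_l(tip(S+46*ez),rate=80,f_stop=8));st()
set_gripper(0);env.hold(.2);st()
env.move_l(tip(S+260*ez),rate=120);env.hold(.3);st()
W=np.array([577.5,281.5,0])
env.move_l(tip(W+260*ez),rate=150);env.hold(.3);st()
snap('scene','s4',(330,60,430,200),4);snap('top','t4',(190,140,290,240),4)
cv2.imwrite('pics/v4.png',np.hstack([cv2.resize(cv2.imread('pics/s4.png'),(400,560)),cv2.resize(cv2.imread('pics/t4.png'),(400,400),).repeat(1,0) if 0 else cv2.copyMakeBorder(cv2.imread('pics/t4.png'),0,160,0,0,0)]))
```

```text
False
21.6 [ 517.5 -227.6  126. ] [-0.5 -0.2  0.1] 62.0 0.0
22.4 [ 517.4 -227.6  126.2] [-1.2 -0.6  3.8] 27.6 30.0
24.6 [ 517.3 -227.5  339.8] [ 0.6 -0.4 -2. ] 28.1 30.0
28.5 [577.5 281.5 340. ] [-0.1 -0.1 -2.2] 27.5 30.0
```

View pics/v4.png

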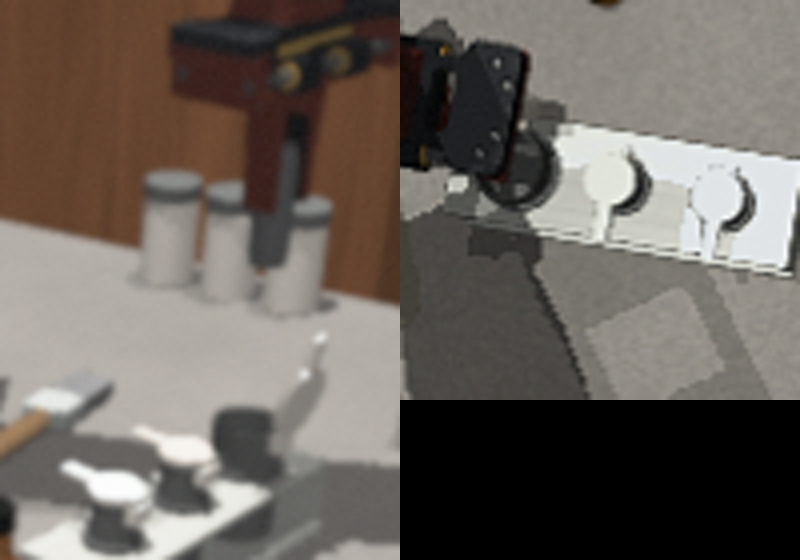

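The sample is held upright above the tube and the cap is still open. I'll check the rim prediction, lower to about 12 mm above the rim and verify.

Run:
```python
from h import *
W=np.array([577.5,281.5,0])
th=np.linspace(0,2*np.pi,73); P=W+np.c_[26*np.cos(th),26*np.sin(th),100+0*th]
a=(px('scene',P)-[325,140]+.5)*8-.5; print(a.min(0).round(),a.max(0).round())
env.move_l(tip(W+153*ez),rate=60,f_stop=8);env.hold(.4);st()
im=viewer.camera('scene'); c=cv2.resize(im[120:190,355:430],None,fx=8,fy=8,interpolation=cv2.INTER_CUBIC)
def pts(C,r,z): return np.int32(np.round((px('scene',C+np.c_[r*np.cos(th),r*np.sin(th),z+0*th])-[355,120]+.5)*8-.5))
cv2.polylines(c,[pts(W,26,100)],True,(0,255,0)); cv2.polylines(c,[pts(W,14,112)],True,(0,0,255))
cv2.imwrite('pics/v5.png',c)
```

```text
[464. 171.] [611. 235.]
30.9 [577.5 281.5 233.1] [ 0.5 -0.2 -2. ] 27.3 30.0
```

View pics/v5.png

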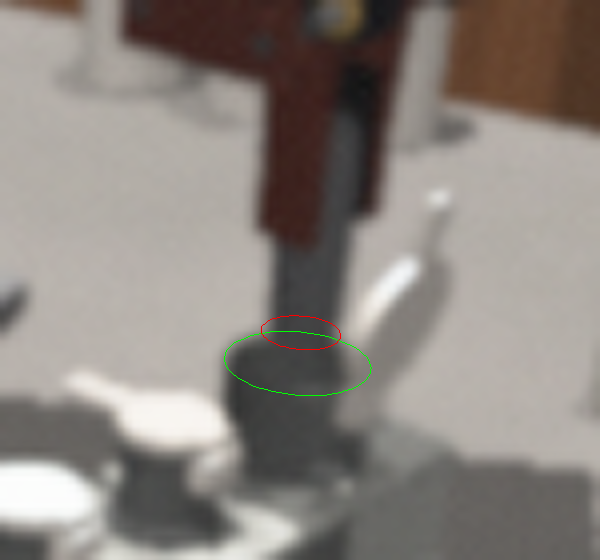

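The sample hangs just above the mouth, but its silhouette sits at about x=310 against a predicted 301, and the rim's right edge is unclear. I'll measure the centring on brightened crops with intensity profiles.

Run:
```python
from h import *
W=np.array([577.5,281.5,0]); th=np.linspace(0,2*np.pi,73)
cur=viewer.camera('scene'); cv2.imwrite('pics/cur.png',cur); s3=cv2.imread('pics/s3_full.png'); top=cv2.imread('pics/t4_full.png')
g=lambda i:np.uint8(255*(i/255.)**.45)
def mk(im,cam,x0,y0,n,m,s,circ):
    c=cv2.resize(g(im[y0:y0+m,x0:x0+n]),None,fx=s,fy=s,interpolation=cv2.INTER_CUBIC)
    for r,z,col in circ:
        for p in px(cam,W+np.c_[r*np.cos(th),r*np.sin(th),z+0*th]): cv2.circle(c,tuple(np.int32((p-[x0,y0]+.5)*s)),0,col,-1)
    return c
a=mk(s3,'scene',377,155,30,30,13,[(26,100,(0,255,0)),(22.5,100,(0,255,255))])
b=mk(cur,'scene',377,145,30,40,13,[(26,100,(0,255,0)),(14,112,(0,0,255))])
cv2.imwrite('pics/v6.png',np.hstack([cv2.copyMakeBorder(a,0,130,0,0,0),b]))
gr=lambda i:cv2.cvtColor(i,cv2.COLOR_BGR2GRAY)
print('cols 380..403')
for y in(162,163,164,165,166,168,172): print('s3',y,gr(s3)[y,380:404].tolist())
for y in range(150,170,2): print('cur',y,gr(cur)[y,380:404].tolist())
```

```text
cols 380..403
s3 162 [142, 142, 144, 145, 149, 145, 131, 123, 119, 117, 114, 116, 116, 120, 125, 129, 141, 158, 167, 174, 168, 142, 130, 126]
s3 163 [111, 113, 114, 119, 119, 106, 90, 83, 81, 80, 81, 81, 85, 84, 87, 89, 105, 124, 142, 155, 149, 133, 126, 126]
s3 164 [100, 102, 105, 110, 99, 79, 68, 67, 69, 72, 73, 75, 76, 76, 75, 76, 81, 98, 123, 138, 136, 127, 126, 126]
s3 165 [101, 99, 98, 103, 101, 80, 67, 67, 68, 70, 75, 75, 76, 76, 77, 75, 78, 91, 114, 129, 128, 127, 126, 127]
s3 166 [99, 98, 92, 93, 99, 94, 82, 75, 71, 74, 75, 75, 75, 78, 76, 75, 78, 88, 108, 122, 126, 127, 126, 129]
s3 168 [112, 101, 88, 75, 77, 87, 92, 91, 92, 99, 99, 95, 92, 91, 91, 97, 108, 138, 170, 170, 140, 128, 134, 148]
s3 172 [252, 250, 232, 158, 91, 76, 74, 74, 77, 76, 77, 75, 75, 73, 70, 72, 93, 126, 148, 148, 159, 188, 209, 219]
cur 150 [176, 176, 177, 176, 177, 177, 175, 163, 134, 85, 55, 50, 48, 50, 56, 65, 67, 72, 100, 143, 171, 177, 179, 179]
cur 152 [178, 178, 180, 178, 179, 177, 178, 172, 147, 95, 67, 61, 64, 63, 66, 67, 66, 76, 113, 152, 174, 178, 179, 181]
cur 154 [180, 180, 182, 182, 181, 
[... 210 characters left out ...]
158 [182, 182, 183, 182, 181, 182, 181, 165, 128, 79, 63, 65, 67, 67, 67, 66, 75, 109, 152, 186, 215, 229, 221, 177]
cur 160 [182, 182, 181, 181, 183, 180, 175, 159, 125, 79, 64, 65, 66, 67, 67, 67, 87, 127, 171, 194, 208, 193, 154, 133]
cur 162 [183, 183, 180, 169, 151, 128, 111, 100, 89, 70, 64, 68, 66, 65, 66, 67, 87, 124, 157, 173, 168, 145, 130, 128]
cur 164 [183, 177, 159, 117, 78, 63, 63, 66, 67, 68, 67, 66, 67, 67, 67, 65, 67, 89, 118, 136, 135, 129, 126, 125]
cur 166 [182, 175, 148, 97, 61, 60, 62, 66, 66, 68, 69, 67, 67, 66, 65, 66, 65, 80, 104, 119, 127, 127, 126, 130]
cur 168 [185, 174, 144, 87, 58, 58, 58, 62, 64, 67, 67, 73, 78, 80, 81, 80, 78, 91, 113, 126, 129, 129, 133, 148]
```

View pics/v6.png

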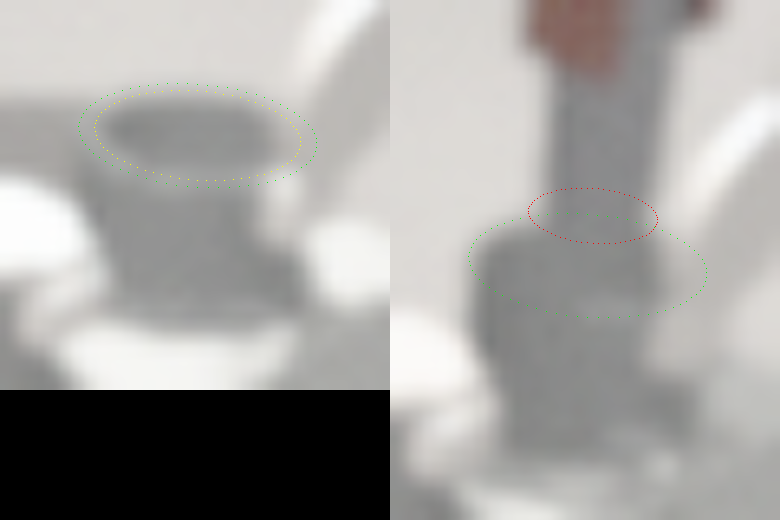

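The measured edges settle it. The tube's left edge is at column 382.5 (predicted 382.65), since the hinge lug hides its right edge. The sample's axis extrapolates to about column 392.4 at its lower end (predicted 392.1), so it's centred to within 1–2 mm and 12 mm above the rim, with no contact force.

Run:
```python
from h import *
st(); print(workorder.sign_off())
```

```text
31.0 [577.5 281.5 233. ] [-0.6  0.8 -2.3] 27.5 30.0
the job is handed in; nothing more can be done
None
```

I handed the job in at 31 s of the 72 s allowed (the hand-in returned no verdict): the open narrow cap is pressed shut, the wide cap stands open at about 1.7 rad, and the sample is held upright about 12 mm above the wide tube's mouth, centred within about 2 mm by the camera check.

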